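# Latch the shoe-care box and press down its new pad

### The job

A round rubber pad has just been stuck on the sloping lid of the shoe-care box. First swing the open hasp at the front of the box right over and down onto its staple so the lid cannot lift, and only then take the soft-headed dauber out of the stand and hold its dome on the centre of the round pad, handle square to the sloping lid, pressing lightly so that the head gives by about half its travel. Finish while still holding it pressed there, and leave the tins, the shoe brush and the other tools in the stand as they are.

Things in the scene. Friction and masses are not known exactly. Their poses are not given: they have to be found in the camera images.
- box: Grey plastic shoe-care box, fixed, 240 mm deep (x) by 200 mm wide (y). Origin under the centre of its underside; its front is its -x side, z up. The front 80 mm (x -120 to -40 mm) is a flat ledge 77 mm high; from x = -40 mm the shut lid slopes up at 18 degrees towards the back, from 77 mm to about 130 mm high. The 204 mm wide lid does not move.
- hasp (a joint): Angle of the steel hasp on the box, rad: 0 = lying flat forward (towards box -x) over the staple, fully home at its stop; pi/2 = standing upright; more = leaning back over the lid (stop at 2.2). It stays where it is left: stiff hinge, about 1 N pushed near the free end moves it. Starts between 1.4 and 2.05.
- hasp_hinge (a point): On the hinge axis of the hasp, middle of its width (box frame x -44, y 0, z 80.5 mm). The axis is parallel to box y. The hasp is a plate 69 mm long, 26 mm wide, 4 mm thick, with a slot 23 to 39 mm from the axis; closed, the small staple on the ledge stands in the slot, 31 mm from the axis and 0.5 mm above the plate. The solid part 40 to 69 mm from the axis is free to push on.
- hasp_end (a point): Centre of the rolled free end of the hasp (8 mm thick roll), 69 mm from the hinge axis.
- pad_center (a point): The marked spot (small white dot, 7 mm) at the centre of the upper face of the round black rubber pad, 40 mm across and 3 mm thick, fixed on the left half (box +y) of the sloping lid; a square pad of the same rubber 85 mm to its right is not meant. z = normal of the lid, up out of it (leaning 18 degrees from vertical to the box front); x runs up the slope, y along box y. Box frame about x 40, y 40, z 106 mm.
- dauber: Dauber, standing upright, loose, in one of the three holes of the stand, handle up. Origin on its axis at the underside of its 44 mm wide, 5 mm thick black collar, which rests on the stand's top; z along the handle, up. Plain straight round wooden handle, 21 mm across, from 5 to 100 mm above the origin. Below the collar hangs the red silicone head, 26 mm across, ending in a half-round dome 30 mm below the origin. About 75 g.
- dauber_tip (a point): Lowest point of the dauber's dome, on the axis, 30 mm below dauber's origin when not pressed; moves up with the head.
- dauber_head (a joint): How far the soft head is pressed in towards the collar, m: 0 free, 0.010 = end of travel. Springy, 0.7 N per mm, straight along the dauber's axis (7 N at the end).
- stand: Fixed dark wooden block, 250 mm (x) by 62 mm (y), 45 mm high; origin under its centre. Three 34 mm through holes on its x axis at -85, 0 and +85 mm, one upright tool in each; which tool is where varies.
- welt_brush: Other tool in the stand, same collar: handle up with a thick black round bristle tuft, 34 mm across, on top; top 92 mm above the collar's underside (origin). Leave.
- ball_rod: Other tool in the stand, same collar: thin wooden rod with a 36 mm wooden ball on top; top 102 mm above the collar's underside (origin). Leave.
- tin_a: Brown polish tin, 75 mm across, 26 mm high, origin under its centre, lying loose between the box and the stand, nearer the robot. Leave.
- tin_b: Black polish tin, same size, loose, off the front right corner of the box. Leave.
- tin_c: Black polish tin, same size, loose, between the box and the stand towards the back. Leave.
- shoe_brush: Wooden shoe brush lying bristles down, 55 x 170 x 47 mm, right of the box, origin under its centre, long along its y. Leave.

How it is judged:
By the outcome, as a careful person would: the job done as asked, in the order asked, and still so for the second after the job is handed in, while the arm keeps its last pose, push and grip.
It also fails if it takes over 54 s, if anything falls off the work surface, if the arm or the gripper's body presses on something with over 40 N, if the wrist force passes 120 N, or if a joint passes its speed limit or range.

### The arm

A 6-joint arm with a two-finger parallel gripper is mounted at the origin on the work surface. World frame = base frame: x ahead of the robot, y to its left, z up, the work surface at z = 0. Lengths are in m, angles in degrees, forces in N, time in s.
With the tool pointing down it reaches from about 0.25 to 0.775 m from the base axis. Payload 4 kg.
Tool frame: the origin (TCP) lies on the centre line of the jaws, within the pads' length; the fingertips stand 19 mm ahead of it and the grasp point (between the pads) is the TCP; z points along the fingers, y is the line along which they close (so a half turn about z gives the same grasp; the last joint's range is limited). The gripper opens to 85 mm and grips with 20 to 120 N. Pads are 22 mm wide; open, the fingers measure 114 mm over their backs; the gripper's body (76 mm by 85 mm) begins 54 mm behind the grasp point. The pads swing forward as they close: fully open they stand 13 mm farther back than shut.
Start: joints at [-69.964, 4.996, 78.535, -0, 96.463, -5.907], TCP at [0.241, -0.495, 0.25] pointing down, gripper open.
Joint ranges: [-177.83, 177.83], [-43.37, 116.18], [15.69, 146.23], [-61.86, 241.86], [9.47, 152.12], [-147.06, 147.06]. Speed limits (degrees/s): [159.86, 159.86, 180, 180, 180, 180].

### API

Orientations are given as a 3x3 rotation matrix whose columns are the frame's x, y, z axes.
In Python, from rig import r gives the robot as it stands.
- The arm moves only by the tool jog_arm, never from a script. Its argument "series" is a list of rows, each a list of 7 numbers: the finger opening in m, from 0 to 0.0854, then the shift along the world's x, y, z in m, then the turn, a rotation vector about the world's x, y, z in degrees. In form: [[gripper, x, y, z, wx, wy, wz], ...]. A call has 1 to 8 rows; each row is the pose to reach, as a shift and turn from the pose commanded when the call began; what a row does not reach only later rows make up. A row lasts 1/8 s, in which the tool goes at most 62.5 mm and 10.7 degrees, less where a joint would pass 70% of its speed; a pose out of reach is approached as far as the arm can. A call with a gripper value outside its range is refused whole. The fingers move at their own pace and stop on an object; "force" is the grip in N (left out, the last holds). Time passes only in rows, so rows that repeat a pose let the fingers close. It gives the time, the measured TCP pose, the force, the opening and the grip force at its end, in the units of the state.
- r.sense(): the state, without advancing time (a new reading comes with each control period).
- r.camera(name): name is "scene" or "top"; returns a dict with "pixels" (480x640x3 uint8, red, green, blue), "fx", "fy", "cx", "cy" (pixels), "origin" and "attitude" of the camera in the world. Camera axes: x right, y down, z forward; pixel columns grow to the right and rows downward; lengths in m; the calibration is good to about 2 mm. A picture is of the moment at which its call begins. There is no depth.
- r.job_done(): hands the job in; it is judged then, once.
Trained networks look in the newest picture that a camera, given by its name, has taken for a name from the list of things; names that differ only in an ending like _2 or _b are one class to them, and where a whole thing is asked for, a point or a joint stands for the part that bears it (a point fixed in the world has none). Each returns a list of dicts, best first, with "conf" (0 to 1); they miss things now and then, are a little off and sometimes report something else, mostly with a low value. They report only what shows in the picture. A call takes as long as a camera call.
- r.recognise(camera, name): "bbox" ([left, top, width, height] in pixels, round what is visible of it).
The state is a dict: "clock": time; "joint_pos": joint angles; "qvel": joint speeds; "effort": joint torques, N m; "position": TCP position; "tcp_rot": TCP orientation; "force": force on the tool from outside, world axes, zero at the start; "torque": the same for the moment, N m; "finger_gap": finger opening in m; "gripper_force": force on a finger pad.
Only numpy, scipy, OpenCV 4.12 (cv2) and the standard library are available. Lean on these libraries where they do the work, as an engineer would, in place of code of your own. Each camera call takes 0.05 s, during which the arm holds its last target. There are 200 camera calls.

## Working session

There is one attempt and no reset: what is moved stays moved. The work goes in short steps, Python scripts to look and compute and a tool call to move; the robot and the scene stay as the last step left them, time stands still between calls to the robot, and variables do not carry over. Pictures are saved under pics/ and viewed, at most 10 in all, crops included, and the job is handed in when it is done.

Besides the shell and the picture viewer there is one more tool, called after "Call:" as name(argument=value, ...) on one line, values as JSON. jog_arm: Moves the arm, as the interface text tells. Its arguments: {"type":"object","properties":{"series":{"type":"array"},"force":{"type":"number"}},"required":["series"]}

```bash
mkdir -p pics
cat > h.py <<'E'
import numpy as np, cv2
from rig import r
def shot(cam,fn=None):
    c=r.camera(cam)
    if fn: cv2.imwrite('pics/'+fn,c['pixels'][:,:,::-1])
    return c
def ray(c,u,v):
    d=np.array([(u-c['cx'])/c['fx'],(v-c['cy'])/c['fy'],1.]); R=np.array(c['attitude']); 
    return np.array(c['origin']),R@d
def onz(c,u,v,z):
    o,d=ray(c,u,v); return o+d*(z-o[2])/d[2]
def proj(c,p):
    q=np.array(c['attitude']).T@(np.array(p)-np.array(c['origin'])); return np.array([c['fx']*q[0]/q[2]+c['cx'],c['fy']*q[1]/q[2]+c['cy']])
def tri(c1,p1,c2,p2):
    o1,d1=ray(c1,*p1);o2,d2=ray(c2,*p2)
    A=np.stack([d1,-d2],1);s=np.linalg.lstsq(A,o2-o1,rcond=None)[0]
    a,b=o1+s[0]*d1,o2+s[1]*d2
    return (a+b)/2,np.linalg.norm(a-b)
E
python3 - <<'E'
from h import *
for cam in('scene','top'):
    c=shot(cam,cam+'1.png'); print(cam,c['origin'],c['attitude'],c['fx'],c['cx'],c['cy'])
    for n in('box','hasp','hasp_end','hasp_hinge','pad_center','dauber','stand','welt_brush','ball_rod','tin_a','shoe_brush'):
        print(n,[([round(x) for x in d['bbox']],round(d['conf'],2)) for d in r.recognise(cam,n)[:3]])
s=r.sense();print(s['clock'],s['tcp_rot'],s['force'])
E
```

```text
scene [ 1.50788342 -0.4353086   0.93211727] [[ 0.35110711  0.61658946 -0.70465683]
 [ 0.93633191 -0.22918149  0.26600451]
 [ 0.00252128 -0.75318875 -0.65779963]] 614.8805168241755 323.20764097095304 246.37565422114994
box [([240, 216, 148, 125], 0.65)]
hasp [([286, 219, 18, 32], 0.65)]
hasp_end [([287, 222, 14, 28], 0.6), ([445, 280, 37, 32], 0.56)]
hasp_hinge [([287, 220, 15, 33], 0.81), ([113, 256, 79, 57], 0.74)]
pad_center [([256, 232, 127, 74], 0.63)]
dauber [([449, 158, 20, 44], 0.71), ([429, 140, 24, 38], 0.22)]
stand [([423, 169, 72, 73], 0.61), ([288, 220, 13, 30], 0.52)]
welt_brush [([188, 223, 33, 31], 0.61)]
ball_rod [([431, 141, 22, 36], 0.64), ([289, 222, 13, 29], 0.42)]
tin_a [([371, 194, 27, 22], 0.78), ([446, 280, 36, 33], 0.7), ([188, 222, 37, 32], 0.64)]
shoe_brush [([112, 256, 84, 60], 0.58)]
top [ 0.52008771 -0.0674844   1.13339012] [[ 0.02955158 -0.99733421  0.06671721]
 [-0.9995364  -0.0299742  -0.00534227]
 [ 0.00732782 -0.0665284  -0.99775762]] 442.0807091720097 318.3978229022286 240.26428049450698
box [([288, 168, 113, 124], 0.84)]
hasp [([349, 240, 12, 10], 0.54)]
hasp_end []
hasp_hinge [([347, 237, 10, 12], 0.53)]
pad_center [([288, 166, 104, 89], 0.91)]
dauber [([147, 268, 29, 19], 0.63)]
stand [([154, 225, 34, 107], 0.58)]
welt_brush []
ball_rod [([143, 308, 30, 18], 0.91)]
tin_a [([219, 157, 25, 33], 0.92), ([223, 291, 32, 35], 0.64), ([396, 305, 29, 28], 0.6)]
shoe_brush [([431, 253, 73, 36], 0.8)]
1.2 [[ 8.99214466e-01  4.37508107e-01 -4.53475511e-07]
 [ 4.37508107e-01 -8.99214466e-01 -6.09737177e-06]
 [-3.07542132e-06  5.28444569e-06 -1.00000000e+00]] [-0.59155197 -0.30444483  0.40986493]
```

Run:
```python
import cv2
a=cv2.imread('pics/scene1.png');b=cv2.imread('pics/top1.png')
x=cv2.resize(a[130:350,220:520],(800,587),interpolation=cv2.INTER_CUBIC);cv2.imwrite('pics/sc.png',x)
x=cv2.resize(b[150:350,130:430],(800,533),interpolation=cv2.INTER_CUBIC);cv2.imwrite('pics/tc.png',x)
```

```text
(no output)
```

View pics/sc.png

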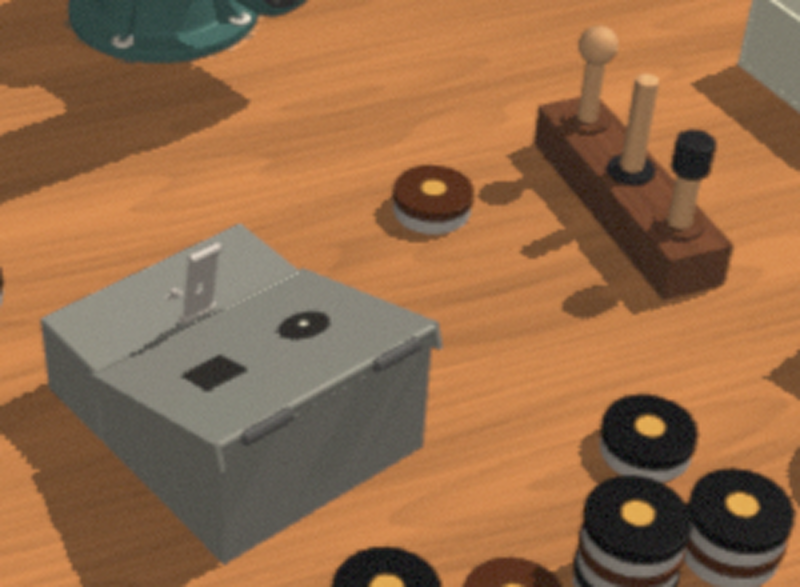

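View pics/tc.png

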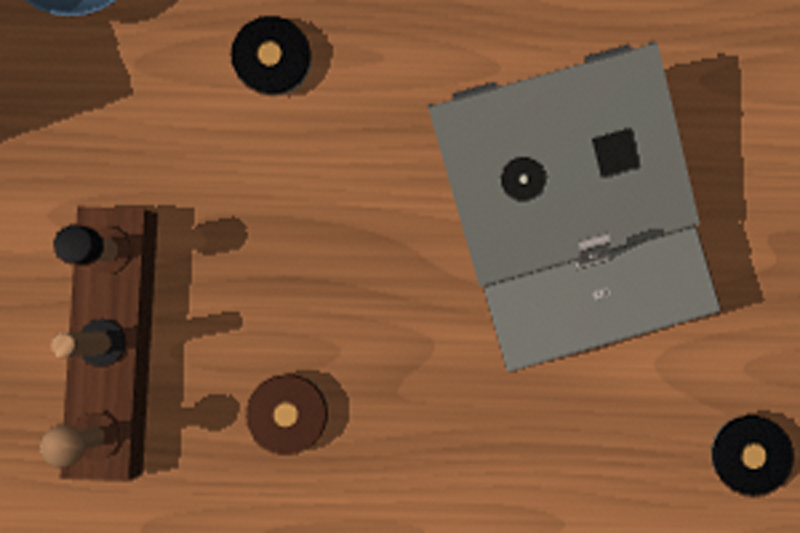

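The crops show the dauber in the middle hole (handle top at about scene crop 646,80 and top crop 63,345). The round pad's dot is at scene crop 304,323 and top crop 524,179. The hasp stands nearly upright, with its roll at scene crop 206,250 and top crop 594,240.

```bash
cat > m.py <<'E'
from h import *
from scipy.optimize import least_squares
k=2.6667
S=lambda x,y:(220+(x+.5)/k-.5,130+(y+.5)/k-.5); T=lambda x,y:(130+(x+.5)/k-.5,150+(y+.5)/k-.5)
if __name__=='__main__':
    cs=shot('scene');ct=shot('top')
    t18=np.radians(18);zb=lambda x:.077+(x+.04)*np.tan(t18)
    obs=[(ct,T(524,179),(.04,.04,.106)),(cs,S(304,323),(.04,.04,.106)),(ct,T(510,371),(-.12,.1,.077)),(ct,T(719,310),(-.12,-.1,.077)),
     (ct,T(430,105),(.12,.102,.129)),(ct,T(655,42),(.12,-.102,.129)),(cs,S(43,322),(-.12,-.1,.077)),(cs,S(240,226),(-.12,.1,.077)),(ct,T(600,294),(-.075,0,.084))]
    def W(p,b): c,s=np.cos(p[2]),np.sin(p[2]); return np.array([p[0]+c*b[0]-s*b[1],p[1]+s*b[0]+c*b[1],b[2]])
    f=lambda p:np.concatenate([proj(c,W(p,b))-u for c,u,b in obs])
    s=least_squares(f,[.6,-.1,.2],loss='soft_l1');p=s.x
    print('box',p[:2],np.degrees(p[2]));print(f(p).reshape(-1,2).round(1))
    print('pad tri',tri(cs,S(304,323),ct,T(524,179)),W(p,(.04,.04,.106)))
    e,g=tri(cs,S(206,250),ct,T(594,240));h=W(p,(-.044,0,.0805));print('hasp end',e,g,'hinge',h)
    ax=np.array([np.cos(p[2]),np.sin(p[2]),0]);d=e-h;print('angle',np.degrees(np.arctan2(d[2],-d@ax)),np.linalg.norm(d))
    print('dauber top',tri(cs,S(646,80),ct,T(63,345)),onz(ct,*T(63,345),.145),onz(cs,*S(646,80),.145))
    print('collar',onz(ct,*T(102,343),.05), onz(cs,*S(631,168),.05))
    print('ball',tri(cs,S(598,45),ct,T(62,446)),'welt',tri(cs,S(694,143),ct,T(76,245)))
    a,b=onz(ct,*T(78,207),.045),onz(ct,*T(62,478),.045);print('stand edge',a,b,np.degrees(np.arctan2(*(a-b)[1::-1])))
E
python3 m.py
```

```text
box [ 0.61932069 -0.13801469] 17.574228586178865
[[-0.7 -0.5]
 [-0.4  0.9]
 [-1.6  0.2]
 [ 0.6  0. ]
 [-0.8  0. ]
 [ 0.1 -0.2]
 [-2.3 -1.1]
 [-0.3 -1.2]
 [ 0.1 -0.7]]
pad tri (array([ 0.64453856, -0.08821797,  0.10781057]), np.float64(0.0027875370520733)) [ 0.64537611 -0.08780398  0.106     ]
hasp end [ 0.58964625 -0.14687609  0.15392715] 0.002996831500282452 hinge [ 0.57737432 -0.1513001   0.0805    ]
angle 100.06640061294488 0.07457692647881733
dauber top (array([0.48910317, 0.29246185, 0.14405316]), np.float64(0.0016981472824317324)) [0.48881212 0.29128559 0.145     ] [0.49032308 0.29256368 0.145     ]
collar [0.48866896 0.29035174 0.05      ] [0.49004839 0.29351733 0.05      ]
ball (array([0.40408299, 0.29415432, 0.12950482]), np.float64(0.002052435248746416)) welt (array([0.5736922 , 0.29039385, 0.13356558]), np.float64(0.0027718075578687753))
stand edge [0.61304872 0.32066369 0.045     ] [0.36508637 0.32193681 0.045     ] -0.2941733266665136
```

Call:
jog_arm(series=[[0, 0.05, 0.045, 0, 0, 0, -2], [0, 0.1, 0.09, 0, 0, 0, -4], [0, 0.15, 0.135, 0, 0, 0, -6], [0, 0.2, 0.18, 0, 0, 0, -8.3], [0, 0.25, 0.225, 0, 0, 0, -8.3], [0, 0.3, 0.27, 0, 0, 0, -8.3], [0, 0.345, 0.315, -0.03, 0, 0, -8.3], [0, 0.383, 0.3585, -0.05, 0, 0, -8.3]])

```text
clock: 2.3
position: [0.6039, -0.1576, 0.2109]
tcp_rot: [[0.953, 0.303, 0.001], [0.303, -0.953, -0.001], [0.001, 0.001, -1.0]]
force: [0.6, -0.2, -0.7]
finger_gap: 0.0001
gripper_force: 0.0
```

Call:
jog_arm(series=[[0, 0, 0, -0.03, 0, 0, 0], [0, 0, 0, -0.056, 0, 0, 0], [0, 0, 0, -0.056, 0, 0, 0]])

```text
clock: 2.68
position: [0.6018, -0.1583, 0.1533]
tcp_rot: [[0.953, 0.304, -0.003], [0.304, -0.953, 0.001], [-0.002, -0.002, -1.0]]
force: [0.5, 0.8, -0.0]
finger_gap: 0.0003
gripper_force: 0.2
```

Run:
```python
from h import *
c=shot('scene');x=cv2.resize(c['pixels'][170:350,220:460,::-1],(800,600),interpolation=cv2.INTER_CUBIC);cv2.imwrite('pics/a1.png',x)
s=r.sense();print(s['clock'],s['position'],s['tcp_rot'],s['force'],s['finger_gap'])
```

```text
2.725 [ 0.60190242 -0.15866818  0.15410248] [[ 9.52875162e-01  3.03356047e-01 -2.00859433e-03]
 [ 3.03357839e-01 -9.52876486e-01  6.50438744e-04]
 [-1.71662778e-03 -1.22910976e-03 -9.99997771e-01]] [ 0.48205109  0.13591598 -0.36706834] -0.00013082264741785178
```

View pics/a1.png

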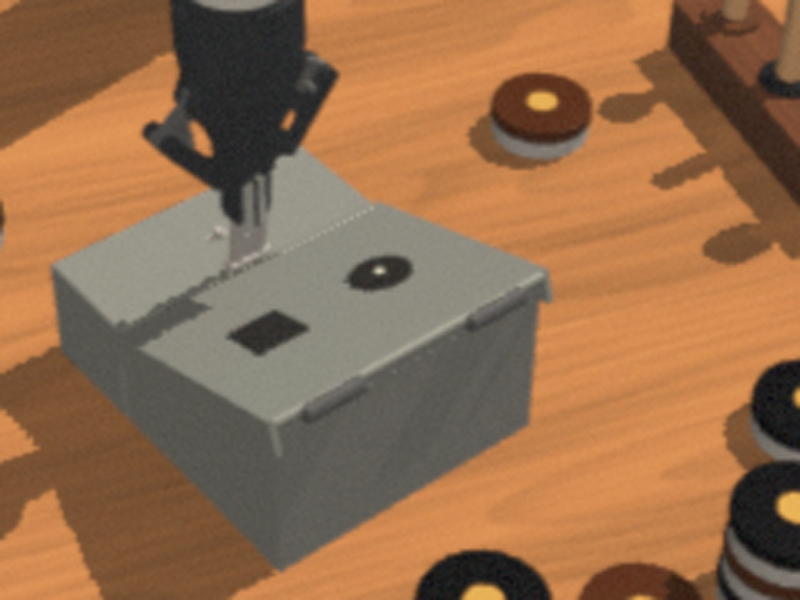

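The closed fingertip is at the hasp (crop about 245,215), short of the intended place. I'll lift, move behind the hasp and lower again.

Call:
jog_arm(series=[[0, 0.012, 0.004, 0.03, 0, 0, 0], [0, 0.022, 0.022, 0.03, 0, 0, 0], [0, 0.022, 0.022, -0.008, 0, 0, 0], [0, 0.022, 0.022, -0.012, 0, 0, 0], [0, 0.022, 0.022, -0.012, 0, 0, 0]])

```text
clock: 3.35
position: [0.624, -0.1365, 0.1423]
tcp_rot: [[0.953, 0.303, -0.002], [0.303, -0.953, 0.001], [-0.001, -0.001, -1.0]]
force: [0.4, 0.9, -0.0]
finger_gap: 0.0002
gripper_force: 0.0
```

Run:
```python
from h import *
c=shot('scene');x=cv2.resize(c['pixels'][190:310,230:390,::-1],(800,600),interpolation=cv2.INTER_CUBIC);cv2.imwrite('pics/a2.png',x)
s=r.sense();print(s['clock'],s['position'],s['force'])
```

```text
3.4 [ 0.62458801 -0.13686698  0.14354409] [-0.50936142  0.65650118  0.04880594]
```

View pics/a2.png

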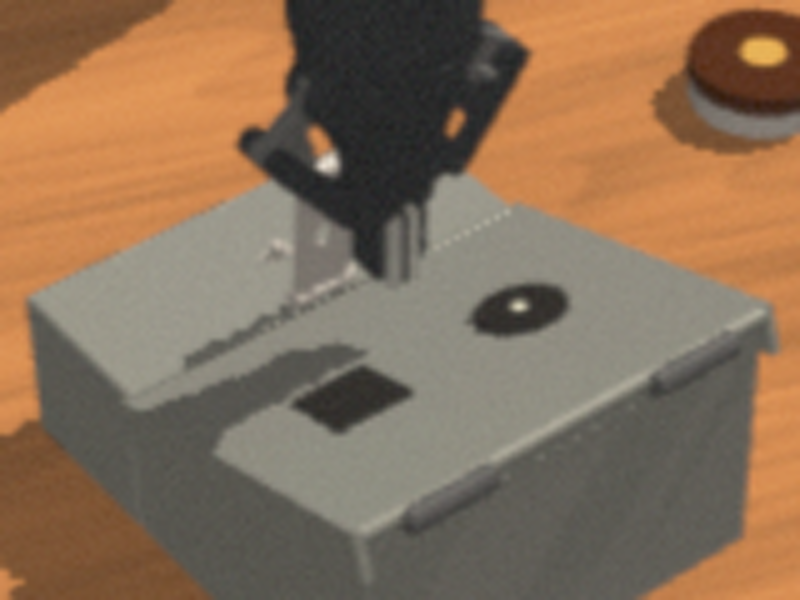

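The fingers (crop about 395,270) now stand behind the upright hasp (crop about 320,230). Next I push forward and down along an arc.

Call:
jog_arm(series=[[0, -0.0115, -0.0035, 0, 0, 0, 0], [0, -0.023, -0.007, 0, 0, 0, 0], [0, -0.034, -0.011, 0, 0, 0, 0], [0, -0.044, -0.014, 0, 0, 0, 0], [0, -0.0535, -0.017, 0, 0, 0, 0], [0, -0.063, -0.02, 0, 0, 0, 0], [0, -0.0705, -0.0225, -0.004, 0, 0, 0], [0, -0.078, -0.0245, -0.01, 0, 0, 0]])

```text
clock: 4.4
position: [0.546, -0.1618, 0.1328]
tcp_rot: [[0.953, 0.303, 0.0], [0.303, -0.953, -0.0], [0.0, 0.0, -1.0]]
force: [0.3, 0.6, -0.1]
finger_gap: -0.0002
gripper_force: 0.3
```

Call:
jog_arm(series=[[0, -0.005, -0.0015, -0.007, 0, 0, 0], [0, -0.009, -0.003, -0.014, 0, 0, 0], [0, -0.013, -0.004, -0.02, 0, 0, 0], [0, -0.016, -0.005, -0.025, 0, 0, 0], [0, -0.018, -0.006, -0.029, 0, 0, 0], [0, -0.018, -0.006, -0.031, 0, 0, 0], [0, -0.018, -0.006, -0.031, 0, 0, 0]])

```text
clock: 5.28
position: [0.5283, -0.1675, 0.1019]
tcp_rot: [[0.953, 0.303, -0.0], [0.303, -0.953, -0.0], [-0.0, 0.0, -1.0]]
force: [1.0, 0.6, 0.2]
finger_gap: -0.0001
gripper_force: 0.0
```

Call:
jog_arm(series=[[0, 0, 0, -0.001, 0, 0, 0], [0, 0, 0, -0.002, 0, 0, 0], [0, 0, 0, -0.002, 0, 0, 0]])

```text
clock: 5.65
position: [0.5286, -0.1676, 0.1014]
tcp_rot: [[0.953, 0.303, 0.001], [0.303, -0.953, -0.001], [0.001, 0.001, -1.0]]
force: [-3.0, 0.5, 5.9]
finger_gap: 0.0002
gripper_force: 2.9
```

Run:
```python
from h import *
c=shot('scene');x=cv2.resize(c['pixels'][190:310,230:390,::-1],(800,600),interpolation=cv2.INTER_CUBIC);cv2.imwrite('pics/a3.png',x)
s=r.sense();print(s['clock'],s['position'],s['force'])
```

```text
5.7 [ 0.52859795 -0.16760658  0.1013863 ] [-1.9950569   0.42521752  5.8513514 ]
```

View pics/a3.png

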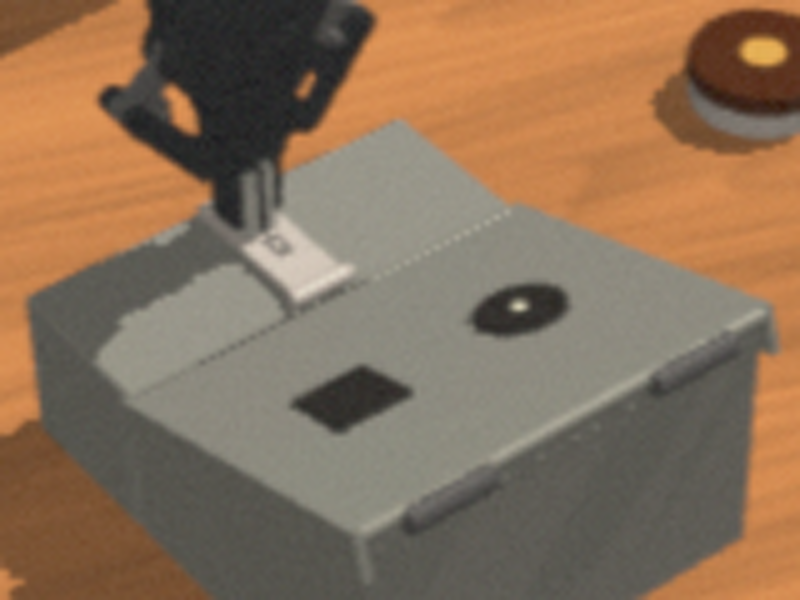

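The hasp now lies flat over the staple (slot at crop 275,243). I'll press a little more to be sure it is home, then lift.

Call:
jog_arm(series=[[0, 0, 0, -0.001, 0, 0, 0], [0, 0, 0, -0.003, 0, 0, 0], [0, 0, 0, -0.003, 0, 0, 0]])

```text
clock: 6.08
position: [0.5286, -0.1677, 0.101]
tcp_rot: [[0.953, 0.303, 0.002], [0.303, -0.953, -0.001], [0.001, 0.002, -1.0]]
force: [-7.5, 2.1, 15.3]
finger_gap: -0.0003
gripper_force: 7.9
```

Run:
```python
from h import *
s=r.sense();print(s['clock'],s['position'],s['tcp_rot'],s['force'],s['joint_pos'])
```

```text
6.075 [ 0.5286464  -0.16771393  0.10100439] [[ 0.95289111  0.3033077   0.00172258]
 [ 0.30330998 -0.95289111 -0.00126277]
 [ 0.00125842  0.00172576 -0.99999772]] [-7.51634625  2.11594675 15.31072074] [-2.34441053e+01  9.90317246e+00  9.03561415e+01 -2.75631026e-02
  7.96213529e+01  4.89043625e+01]
```

Call:
jog_arm(series=[[0, 0, 0, 0.02, 0, 0, 0], [0, 0, 0, 0.06, 0, 0, 0], [0, 0, 0.02, 0.11, 0, 0, 0], [0.05, 0, 0.06, 0.15, 0, 0, -4], [0.085, -0.005, 0.11, 0.15, 0, 0, -8], [0.085, -0.01, 0.16, 0.15, 0, 0, -12], [0.085, -0.015, 0.21, 0.15, 0, 0, -16], [0.085, -0.02, 0.26, 0.15, 0, 0, -17.7]])

```text
clock: 7.08
position: [0.508, 0.0941, 0.247]
tcp_rot: [[1.0, -0.002, 0.001], [-0.002, -1.0, -0.0], [0.001, 0.0, -1.0]]
force: [0.1, 0.7, 0.6]
finger_gap: 0.0852
gripper_force: 0.0
```

Run:
```python
from h import *
c=shot('scene');x=cv2.resize(c['pixels'][190:310,230:390,::-1],(800,600),interpolation=cv2.INTER_CUBIC);cv2.imwrite('pics/a4.png',x)
s=r.sense();print(s['clock'],s['position'],s['tcp_rot'],s['force'],s['joint_pos'])
```

```text
7.125 [0.50695399 0.09998141 0.24699759] [[ 9.99993485e-01  3.57819737e-03 -4.75289706e-04]
 [ 3.58107051e-03 -9.99974440e-01  6.18837424e-03]
 [-4.53134333e-04 -6.19003597e-03 -9.99980739e-01]] [-1.18927247  2.71555334  0.93650763] [ 4.65627618  0.75069441 83.34692325  0.35750464 95.9006274  94.48793411]
```

View pics/a4.png

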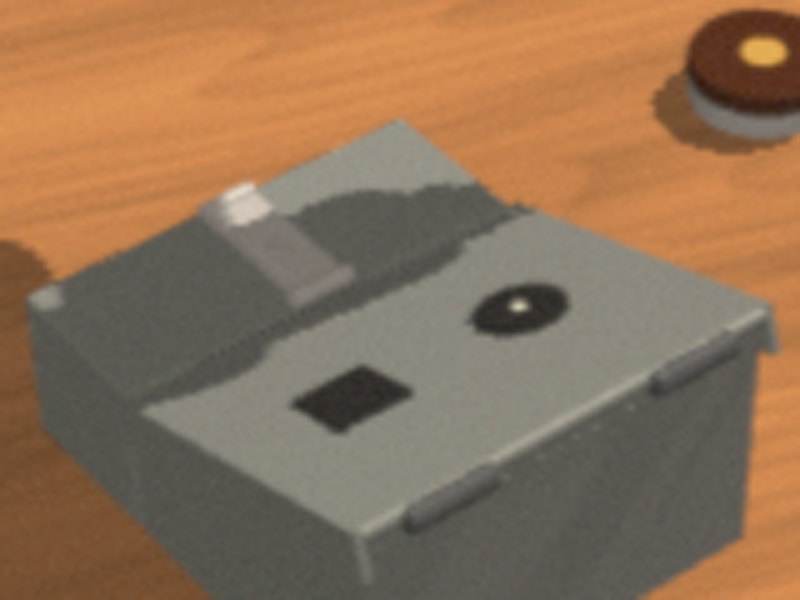

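The hasp lies flat and closed (roll at crop 240,195). Now to the dauber.

Call:
jog_arm(series=[[0.085, -0.005, 0.05, 0, 0, 0, 0], [0.085, -0.01, 0.1, 0, 0, 0, 0], [0.085, -0.015, 0.15, 0, 0, 0, 0], [0.085, -0.018, 0.2, 0, 0, 0, 0], [0.085, -0.018, 0.2, 0, 0, 0, 0], [0.085, -0.018, 0.2, 0, 0, 0, 0]])

```text
clock: 7.88
position: [0.4904, 0.292, 0.2467]
tcp_rot: [[1.0, -0.001, -0.0], [-0.001, -1.0, -0.001], [-0.0, 0.001, -1.0]]
force: [-0.1, 0.2, -0.6]
finger_gap: 0.085
gripper_force: 0.0
```

Call:
jog_arm(series=[[0.085, 0, 0, -0.045, 0, 0, 0], [0.085, 0, 0, -0.09, 0, 0, 0], [0.085, 0, 0, -0.132, 0, 0, 0], [0.085, 0, 0, -0.132, 0, 0, 0], [0.03, 0, 0, -0.132, 0, 0, 0], [0.03, 0, 0, -0.132, 0, 0, 0], [0.03, 0, 0, -0.132, 0, 0, 0]])

```text
clock: 8.75
position: [0.4914, 0.2929, 0.1171]
tcp_rot: [[1.0, -0.001, 0.003], [-0.001, -1.0, 0.002], [0.003, -0.002, -1.0]]
force: [0.6, 1.1, 0.7]
finger_gap: 0.032
gripper_force: 0.0
```

Call:
jog_arm(series=[[0.025, 0, 0, 0, 0, 0, 0], [0.02, 0, 0, 0, 0, 0, 0], [0.0, 0, 0, 0, 0, 0, 0], [0.0, 0, 0, 0, 0, 0, 0], [0.0, 0, 0, 0, 0, 0, 0], [0.0, 0, 0, 0, 0, 0, 0]], force=50)

```text
clock: 9.5
position: [0.4906, 0.2927, 0.1157]
tcp_rot: [[1.0, -0.001, 0.001], [-0.001, -1.0, 0.001], [0.001, -0.001, -1.0]]
force: [-1.0, -0.2, 5.3]
finger_gap: 0.0199
gripper_force: 48.6
```

Run:
```python
from h import *
c=shot('scene');x=cv2.resize(c['pixels'][110:260,380:580,::-1],(800,600),interpolation=cv2.INTER_CUBIC);cv2.imwrite('pics/a5.png',x)
s=r.sense();print(s['clock'],s['position'],s['force'],s['torque'],s['finger_gap'],s['gripper_force'])
```

```text
9.55 [0.490658   0.29273223 0.11570078] [-0.24657307  0.16714829  4.46582637] [-0.01113517  0.19112335 -0.01351873] 0.01982409592994733 48.63620102405548
```

View pics/a5.png

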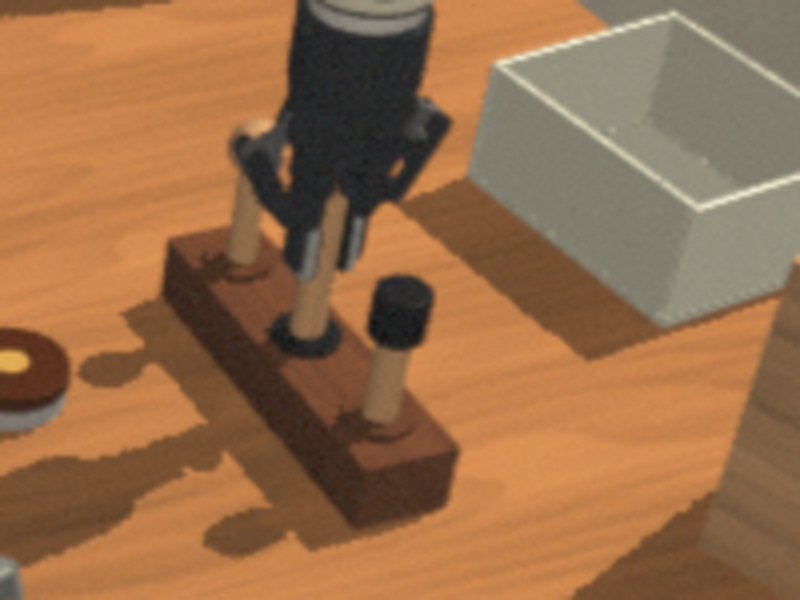

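The fingers hold the dauber's handle (crop 315,250), with its collar on the stand and the neighbours clear. Lifting.

Call:
jog_arm(series=[[0, 0, 0, 0.01, 0, 0, 0], [0, 0, 0, 0.03, 0, 0, 0], [0, 0, 0, 0.06, 0, 0, 0], [0, 0, 0, 0.1, 0, 0, 0], [0, 0, 0, 0.14, 0, 0, 0], [0, 0, 0, 0.17, 0, 0, 0], [0, 0, 0, 0.17, 0, 0, 0]])

```text
clock: 10.42
position: [0.4912, 0.2928, 0.2877]
tcp_rot: [[1.0, -0.001, 0.005], [-0.001, -1.0, 0.002], [0.005, -0.002, -1.0]]
force: [0.0, 0.8, -0.9]
finger_gap: 0.0197
gripper_force: 48.9
```

Run:
```python
from h import *
c=shot('scene','a6f.png');t=shot('top','a6t.png')
a=c['pixels'][60:260,380:580,::-1];p0=proj(t,(.49,.293,.25));u,v=[int(x) for x in p0];print(u,v)
b=t['pixels'][max(v-60,0):v+60,max(u-60,0):u+60,::-1]
cv2.imwrite('pics/a6.png',np.hstack([cv2.resize(a,(400,400),interpolation=2),cv2.resize(b,(400,400),interpolation=2)]))
s=r.sense();print(s['clock'],s['position'],s['tcp_rot'],s['force'],s['torque'])
P=s['position'];
for d in(.03,-.0207+0,-.0657,-.0707,-.1007): print(d,proj(c,P+[0,0,d]),proj(t,P+[0,0,d]))
```

```text
133 279
10.525 [0.48997625 0.29226703 0.28337947] [[ 0.99999735 -0.00106052 -0.00204554]
 [-0.00106273 -0.99999885 -0.00107957]
 [-0.0020444   0.00108174 -0.99999733]] [ 0.04124676  0.41446419 -1.19104163] [ 0.01520436 -0.01844131  0.00067874]
0.03 [473.58841152  93.17037296] [119.42083145 280.33399862]
-0.0207 [469.81844468 114.32959929] [130.86967164 279.71440051]
-0.0657 [466.62487516 132.25375174] [139.96478709 279.2221833 ]
-0.0707 [466.27846634 134.19799767] [140.92023983 279.17047529]
-0.1007 [464.23410118 145.67215303] [146.44103061 278.87169642]
```

View pics/a6.png

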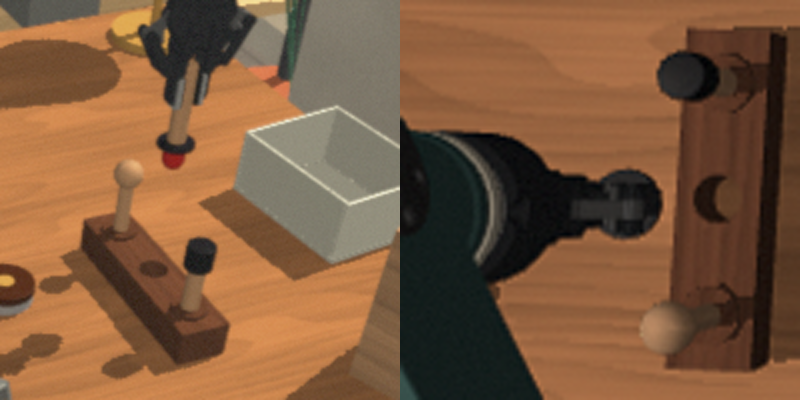

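Call:
jog_arm(series=[[0, 0.01, -0.045, 0, 0, 0, 0], [0, 0.025, -0.09, 0, 0.7, -2.2, 0], [0, 0.04, -0.14, 0, 1.4, -4.4, 0], [0, 0.06, -0.19, 0, 2.2, -7, 0], [0, 0.08, -0.24, 0, 3, -9.5, 0], [0, 0.1, -0.29, 0, 3.8, -12, 0], [0, 0.112, -0.34, 0, 4.6, -14.6, 0], [0, 0.121, -0.385, 0, 5.4, -17.2, 0]])

```text
clock: 11.52
position: [0.6106, -0.0942, 0.2811]
tcp_rot: [[0.957, 0.012, 0.291], [-0.016, -0.995, 0.094], [0.291, -0.095, -0.952]]
force: [0.3, 0.2, -0.2]
finger_gap: 0.0197
gripper_force: 49.1
```

Run:
```python
from h import *
s=r.sense();R=np.array(s['tcp_rot']);print(s['clock'],s['position'],R)
yaw=np.radians(17.57);n=np.array([-np.sin(np.radians(18))*np.cos(yaw),-np.sin(np.radians(18))*np.sin(yaw),np.cos(np.radians(18))])
z=-R[:,2];print('rotvec',np.degrees(np.cross(z,n)))
print('to hover',np.array([.645,-.088,.1065])+n*.1157-s['position'])
```

```text
11.525 [ 0.61055247 -0.09416187  0.28105533] [[ 0.95654737  0.0118844   0.29133468]
 [-0.01636942 -0.99540434  0.09435168]
 [ 0.29111712 -0.09502084 -0.95195686]]
rotvec [-0.0534115  -0.19318398 -0.03549305]
to hover [ 0.00036219 -0.004631   -0.06451809]
```

Call:
jog_arm(series=[[0, 0, -0.005, -0.03, 0, 0, 0], [0, 0, -0.005, -0.055, 0, 0, 0], [0, 0, -0.005, -0.066, 0, 0, 0], [0, 0, -0.005, -0.066, 0, 0, 0], [0, 0, -0.005, -0.066, 0, 0, 0]])

```text
clock: 12.15
position: [0.6118, -0.0973, 0.2199]
tcp_rot: [[0.955, 0.014, 0.297], [-0.014, -0.996, 0.092], [0.297, -0.092, -0.95]]
force: [0.0, 0.1, -0.3]
finger_gap: 0.0198
gripper_force: 49.2
```

Run:
```python
from h import *
c=shot('scene');t=shot('top')
a=c['pixels'][190:290,250:350,::-1];b=t['pixels'][170:270,270:370,::-1]
cv2.imwrite('pics/a7.png',np.hstack([cv2.resize(a,(400,400),interpolation=2),cv2.resize(b,(400,400),interpolation=2)]))
s=r.sense();R=np.array(s['tcp_rot']);P=np.array(s['position']);print(s['clock'],P,R,s['force'],s['torque'])
for d in(.03,-.0657,-.0707,-.1007): print(d,proj(c,P-R[:,2]*d),proj(t,P-R[:,2]*d))
q=[.645,-.088,.1065];print('pad',proj(c,q),proj(t,q))
yaw=np.radians(17.57);n=np.array([-np.sin(np.radians(18))*np.cos(yaw),-np.sin(np.radians(18))*np.sin(yaw),np.cos(np.radians(18))])
print('rotvec',np.degrees(np.cross(-R[:,2],n)),'hover err',np.array(q)+n*.1157-P)
```

```text
12.25 [ 0.61199899 -0.09743513  0.2206103 ] [[ 0.95456143  0.01373833  0.29769739]
 [-0.01433204 -0.99566473  0.09190398]
 [ 0.2976694  -0.09199461 -0.95022625]] [-0.10240806 -0.35563595 -0.47410861] [-0.08214195  0.16406001  0.03279142]
0.03 [320.26448385 183.48968514] [332.66839925 228.83915807]
-0.0657 [329.4569044  228.08660239] [327.43679355 219.71672207]
-0.0707 [329.91974933 230.332089  ] [327.19048299 219.28722634]
-0.1007 [332.66216834 243.63690168] [325.76194927 216.79626884]
pad [333.17122929 251.4212864 ] [325.53277581 216.45040848]
rotvec [0.07071769 0.18274136 0.0398296 ] hover err [-0.00108432 -0.00135773 -0.00407306]
```

View pics/a7.png

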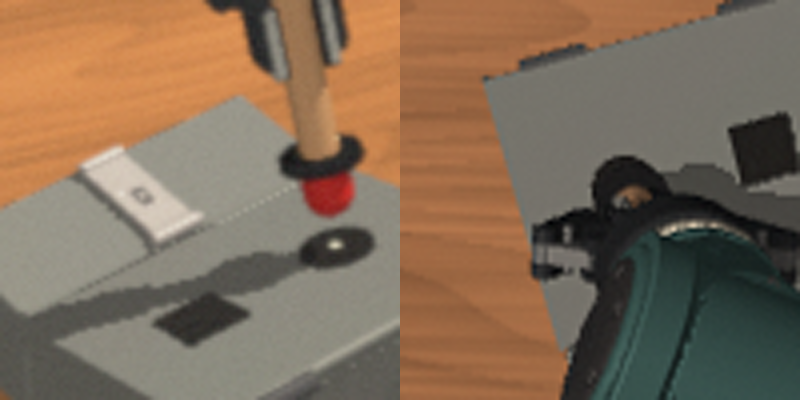

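The scene view (left) shows the dome (crop 331,216) just short of the white dot (335,244). The collar sits where it was predicted, and the hasp is still flat. I'll go nearer, then make the fine measurement.

Call:
jog_arm(series=[[0, 0.001, -0.0005, -0.007, 0, 0, 0], [0, 0.002, -0.0005, -0.0135, 0, 0.2, 0], [0, 0.002, -0.0005, -0.0135, 0, 0.2, 0], [0, 0.002, -0.0005, -0.0135, 0, 0.2, 0]])

```text
clock: 12.75
position: [0.6133, -0.098, 0.2053]
tcp_rot: [[0.956, 0.013, 0.292], [-0.015, -0.996, 0.093], [0.292, -0.093, -0.952]]
force: [-0.1, -0.2, -1.1]
finger_gap: 0.0198
gripper_force: 49.2
```

Run:
```python
from h import *
from scipy.optimize import least_squares
c=shot('scene','b_s.png');t=shot('top','b_t.png')
def cen(img,mask,u0,v0,rad):
    v,u=np.nonzero(mask); k=np.hypot(u-u0,v-v0)<rad; return u[k].mean(),v[k].mean(),k.sum()
def bright(img,u0,v0,rad=5):
    g=img.astype(float).mean(2); ys,xs=np.mgrid[:480,:640]; k=np.hypot(xs-u0,ys-v0)<rad
    w=np.clip(g-np.percentile(g[k],70),0,None)*k; return (w*xs).sum()/w.sum(),(w*ys).sum()/w.sum()
S1=cv2.imread('pics/scene1.png')[:,:,::-1];T1=cv2.imread('pics/top1.png')[:,:,::-1]
ds=bright(S1,333.5,250.8);dt=bright(T1,326.3,217);print('dot scene',ds,'top',dt)
print('tri',tri(c,ds,t,dt))
s=r.sense();R=np.array(s['tcp_rot']);P=np.array(s['position']);z=-R[:,2];print(P,s['force'],s['torque'])
I=c['pixels'].astype(int)
red=(I[:,:,0]>110)&(I[:,:,1]<60)&(I[:,:,2]<80)
uv=proj(c,P-z*.09);v,u=np.nonzero(red);k=np.hypot(u-uv[0],v-uv[1])<25;print('red bbox',u[k].min(),u[k].max(),v[k].min(),v[k].max(),u[k].mean(),'pred tip',proj(c,P-z*.1007),'pred dot-sphere',proj(c,P-z*.0877))
uc=proj(c,P-z*.0682);dark=(I.sum(2)<110);n,l,st,ce=cv2.connectedComponentsWithStats(dark.astype(np.uint8))
for i in range(1,n):
    if np.hypot(*(ce[i]-uc))<12 and st[i][4]>20: print('dark scene',st[i],ce[i],'pred',uc)
D=t['pixels'].astype(int).sum(2);ut=proj(t,P-z*.0657);print('top collar pred',ut)
# left & up arc edge points at half level
pts=[]
for a in np.radians(np.arange(150,275,6)):
    rr=np.arange(5,16,.25);xs=ut[0]+rr*np.cos(a);ys=ut[1]+rr*np.sin(a)
    pr=cv2.remap(D.astype(np.float32),xs.astype(np.float32)[None],ys.astype(np.float32)[None],1)[0]
    i=np.argmax(np.gradient(cv2.blur(pr[None],(5,1))[0])); pts.append((xs[i],ys[i]))
pts=np.array(pts);rad=t['fx']*.022/(1.133-P[2]+.0657)
f=lambda q:np.hypot(pts[:,0]-q[0],pts[:,1]-q[1])-rad
q=least_squares(f,ut,loss='soft_l1',f_scale=.3);print('top collar obs',q.x,rad,f(q.x).round(1))
```

```text
dot scene (np.float64(333.20703926164657), np.float64(249.72659683562844)) top (np.float64(325.84059139784944), np.float64(216.72956989247314))
tri (array([ 0.64408353, -0.08817497,  0.11035803]), np.float64(0.0010335191734642901))
[ 0.61343317 -0.09804476  0.20563648] [ 0.69137708  0.16276882 -0.61372101] [-0.05147985  0.15122601  0.01002344]
red bbox 326 336 240 249 331.60714285714283 pred tip [332.47382463 249.63065148] pred dot-sphere [331.30963695 243.98522419]
top collar pred [327.51679203 220.00564751]
top collar obs [327.16988015 217.76204076] 9.793709515366952 [-1.7  6.2  5.7 -0.4 -0.6 -0.6 -0.1 -0.1 -0.1  0.2  0.2 -0.   0.5  0.1
  0.2  0.1  0.  -0.  -0.3 -0.6 -0.5]
```

```bash
cat > f.py <<'E'
from h import *
F=[];Q=[]
for i in range(8):
    c=r.camera('scene');s=r.sense();R=np.array(s['tcp_rot']);F.append(-R[:,2]@s['force']);Q.append(s['position'])
P=np.mean(Q,0);z=-R[:,2];I=c['pixels'].astype(int)
print(s['clock'],'Fn',np.mean(F),np.std(F)/8**.5,'P',P,'tip0',P-z*.1007,'z',z,'F',s['force'])
red=(I[:,:,0]>110)&(I[:,:,1]<60)&(I[:,:,2]<80);uv=proj(c,P-z*.09);v,u=np.nonzero(red);k=np.hypot(u-uv[0],v-uv[1])<25
print('red',u[k].min(),u[k].max(),v[k].min(),v[k].max(),u[k].mean(),v[k].mean(),k.sum())
E
python3 f.py
```

```text
13.25 Fn -1.1146185899201657 0.16619687234203848 P [ 0.61339549 -0.09804608  0.20566218] tip0 [ 0.64280498 -0.08872714  0.10980432] z [-0.29205053 -0.09254169  0.95191519] F [ 0.34840509  0.52906376 -1.2266227 ]
red 326 336 240 249 331.5595238095238 244.41666666666666 84
```

Call:
jog_arm(series=[[0, 0.0005, 0.0001, -0.0015, 0, 0, 0], [0, 0.0009, 0.0003, -0.0028, 0, 0, 0], [0, 0.0009, 0.0003, -0.0028, 0, 0, 0]])

```text
clock: 13.62
position: [0.6141, -0.0976, 0.2023]
tcp_rot: [[0.956, 0.013, 0.291], [-0.015, -0.996, 0.093], [0.291, -0.093, -0.952]]
force: [0.0, 0.4, 0.4]
finger_gap: 0.0198
gripper_force: 49.2
```

```bash
python3 f.py
```

```text
14.025 Fn -0.9025948239399935 0.07483547524851977 P [ 0.61423405 -0.09771609  0.20263958] tip0 [ 0.6436387  -0.08839705  0.10678024] z [-0.29200247 -0.09254255  0.95192985] F [-0.41962561 -0.07219083 -1.1890599 ]
red 326 337 241 250 331.9222222222222 245.73333333333332 90
```

Call:
jog_arm(series=[[0, 0.0005, 0.0001, -0.0015, 0, 0, 0], [0, 0.0009, 0.0003, -0.0028, 0, 0, 0], [0, 0.0009, 0.0003, -0.0028, 0, 0, 0]])

```text
clock: 14.4
position: [0.6153, -0.0975, 0.2001]
tcp_rot: [[0.956, 0.013, 0.292], [-0.015, -0.996, 0.092], [0.292, -0.093, -0.952]]
force: [0.3, -1.3, 0.9]
finger_gap: 0.0198
gripper_force: 49.2
```

```bash
python3 f.py
```

```text
14.8 Fn 0.30839367477378926 0.13502837859337213 P [ 0.61523015 -0.09748769  0.200084  ] tip0 [ 0.64466656 -0.08817799  0.1042335 ] z [-0.29231786 -0.09244983  0.95184206] F [0.18973546 0.75720004 0.21562834]
red 326 338 243 251 332.0609756097561 246.6219512195122 82
```

Run:
```python
from h import *
c=shot('scene','c_s.png');t=shot('top')
S1=cv2.imread('pics/scene1.png').astype(float).mean(2);T1=cv2.imread('pics/top1.png').astype(float).mean(2)
print(S1[244:258,324:344].astype(int))
def blob(g,u0,v0,rad,th,inv):
    ys,xs=np.mgrid[:480,:640];k=np.hypot(xs-u0,ys-v0)<rad
    w=np.clip((th-g) if inv else (g-th),0,40)*k;return (w*xs).sum()/w.sum(),(w*ys).sum()/w.sum()
for nm,cc,g,u,v in(('s',c,S1,333.3,250.6),('t',t,T1,326,216.8)):
    b=blob(g,u,v,3,70,False); d=blob(g,u,v,14,75,True)
    for x in(b,d): print(nm,x,onz(cc,*x,.106))
a=c['pixels'][200:275,285:385,::-1];cv2.imwrite('pics/a8.png',cv2.resize(a,(800,600),interpolation=2))
```

```text
[[131 132 131 130 131 130 131 130 130 132 129 128 133 130 131 128 129 133
  130 130]
 [128 130 130 130 133 130 130 129 131 128 131 126 129 126 123 126 130 132
  130 131]
 [130 131 130 131 131 131 124 124 124 119 114 104 100 102 105 111 121 122
  127 128]
 [128 132 130 129 128 121 109  90  83  69  60  56  59  59  60  63  72  85
  111 128]
 [132 127 125 123 111  82  61  53  49  51  50  46  47  43  51  48  48  54
   80 112]
 [129 125 112  84  62  53  51  48  61  75  71  56  48  45  44  47  39  46
   57  90]
 [129 114  79  52  42  44  47  56  98 140 131  90  51  47  42  45  47  48
   53  88]
 [115  82  51  48  50  46  49  70 130 181 164 107  56  42  49  44  46  48
   57  83]
 [ 92  55  48  46  47  41  46  53  71  88  80  57  48  52  45  48  48  49
   69 104]
 [ 79  49  49  46  45  43  44  47  46  49  43  46  42  48  48  47  52  68
  101 123]
 [ 80  50  49  42  48  45  45  41  47  50  40  42  49  49  53  61  83 105
  126 129]
 [112  64  49  44  46  44  45  45  42  45  46  50  56  62  82 106 127 128
  127 129]
 [117  93  82  71  66  54  58  52  62  66  70  77  91 106 124 128 129 130
  130 128]
 [128 129 125 122 115  94  99  93 106 116 123 126 126 128 132 130 129 134
  131 127]]
s (np.float64(333.4259259259259), np.float64(250.6553497942387)) [ 0.64247844 -0.08645835  0.106     ]
s (np.float64(333.4535537190083), np.float64(251.70049586776864)) [ 0.64546915 -0.08756275  0.106     ]
t (np.float64(325.9594095940959), np.float64(216.78228782287823)) [ 0.64431111 -0.08902928  0.106     ]
t (np.float64(325.8762504631345), np.float64(216.64344819068788)) [ 0.64463152 -0.08882565  0.106     ]
```

View pics/a8.png

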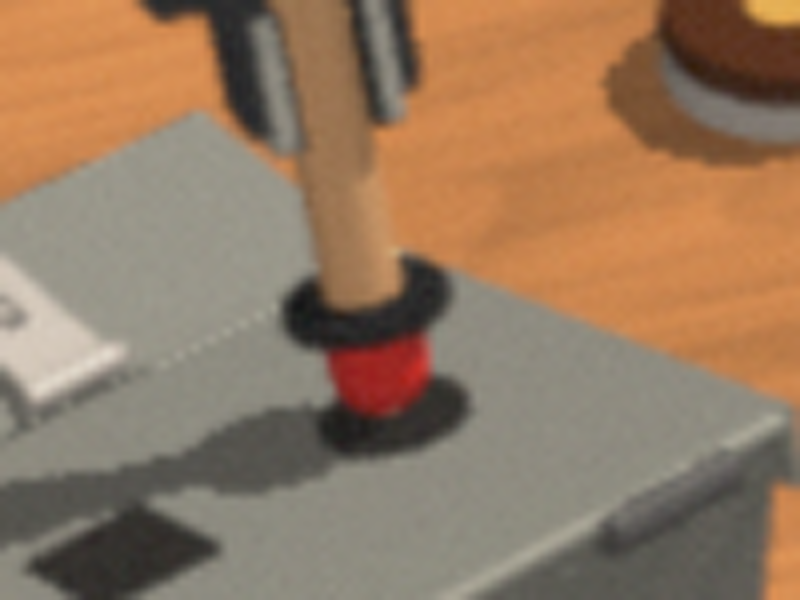

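The dome rests lightly on the pad centre: the head at crop 380,390 hides the dot, which should be at about 392,409. The offset is under about 1 mm. Force and height agree with about 1.9 mm of press, so I press about 3 mm more.

Call:
jog_arm(series=[[0, 0.0004, 0.0002, -0.0012, 0, 0, 0], [0, 0.0008, 0.0003, -0.0024, 0, 0, 0], [0, 0.0011, 0.0004, -0.0035, 0, 0, 0], [0, 0.0011, 0.0004, -0.0035, 0, 0, 0], [0, 0.0011, 0.0004, -0.0035, 0, 0, 0]])

```text
clock: 15.52
position: [0.6163, -0.0971, 0.1966]
tcp_rot: [[0.956, 0.013, 0.292], [-0.015, -0.996, 0.092], [0.292, -0.093, -0.952]]
force: [-1.1, -0.4, 2.6]
finger_gap: 0.0199
gripper_force: 49.3
```

```bash
python3 f.py; python3 f.py
```

```text
15.925 Fn 3.132363704412608 0.21071700388169243 P [ 0.61632535 -0.09709184  0.19654279] tip0 [ 0.64575302 -0.08778198  0.10068963] z [-0.2922311  -0.09245144  0.95186854] F [-0.8280277  -0.29404149  2.74546605]
red 325 338 235 251 332.4805194805195 245.87012987012986 77
16.325 Fn 3.237680070282016 0.1006786543082186 P [ 0.61630742 -0.09708082  0.1964267 ] tip0 [ 0.64573125 -0.08777041  0.10057241] z [-0.29219294 -0.09245691  0.95187972] F [-1.15427384 -1.21614804  2.86074305]
red 325 338 235 251 332.57142857142856 245.80519480519482 77
```

Call:
jog_arm(series=[[0, -0.0003, -0.0001, 0.0009, 0, 0, 0], [0, -0.0003, -0.0001, 0.0009, 0, 0, 0], [0, -0.0003, -0.0001, 0.0009, 0, 0, 0], [0, -0.0003, -0.0001, 0.0009, 0, 0, 0]])

```text
clock: 16.82
position: [0.616, -0.0971, 0.1972]
tcp_rot: [[0.956, 0.013, 0.292], [-0.015, -0.996, 0.093], [0.292, -0.093, -0.952]]
force: [-1.3, -1.6, 1.9]
finger_gap: 0.0194
gripper_force: 49.4
```

```bash
python3 f.py; python3 f.py
```

```text
17.225 Fn 2.8121369801892935 0.1476320050355834 P [ 0.61595772 -0.09714382  0.19724367] tip0 [ 0.64536124 -0.08782299  0.10138416] z [-0.29199129 -0.09256041  0.95193154] F [-0.27434578 -1.0422738   2.77441735]
red 327 338 243 251 332.44117647058823 247.22058823529412 68
17.625 Fn 2.8945312217923145 0.1579355088318444 P [ 0.61594088 -0.09713539  0.19725738] tip0 [ 0.64533879 -0.08781362  0.10139624] z [-0.29193554 -0.09256973  0.95194773] F [ 0.07112842 -1.89054     2.73940435]
red 327 338 243 251 332.4927536231884 247.15942028985506 69
```

```bash
python3 -c "
from rig import r
print(r.job_done())"
```

```text
the job is handed in; nothing more can be done
None
```

The hasp was closed flat over its staple first, and I handed in with the dauber held square on the round pad's centre (within about 1–2 mm), head pressed in about 5 mm by force and height estimates; the judge's result was not shown.

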